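# Turn the trolley wheel until its valve stem is at the top

### The arm

A 6-joint arm with a two-finger parallel gripper is mounted at the origin on a cart in front of the work surface, level with it; the furniture and walls round the work are solid. World frame = base frame: x ahead of the robot, y to its left, z up, the work surface at z = 0. Lengths are in m, angles in rad, forces in N, time in s.
With the tool pointing down it reaches from about 0.35 to 0.975 m from the base axis. Payload 4.9 kg.
Tool frame: the origin (TCP) lies midway between the tips of the shut fingers; the grasp point (between the pads) lies 19 mm behind it; z points along the fingers, y is the direction in which the jaws open and shut (so a half turn about z gives the same grasp; the last joint's range is limited). The gripper opens to 85 mm and grips with 20 to 120 N. Pads are 22 mm wide; open, the fingers measure 114 mm over their backs; the gripper's body (76 mm by 85 mm) begins 54 mm behind the grasp point. The pads swing forward as they close: fully open they stand 13 mm farther back than shut.
Start: joints at [1.128, 0.053, 1.613, -0, 1.476, -0.119], TCP at [0.199, 0.593, 0.231] pointing down, gripper open.
Joint ranges: [-3.01, 3.01], [-1.01, 2.22], [0.06, 2.58], [-1.02, 4.17], [0.09, 2.62], [-3.14, 3.14]. Speed limits (rad/s): [2.57, 2.57, 3.14, 3.14, 3.14, 3.14].

### API

Orientations are given as a unit quaternion [w, x, y, z].
In Python, from plant import manip, cams gives the robot as it stands.
- The arm moves only by the tool jog_arm, never from a script. Its argument "targets" is a list of rows, each a list of 4 numbers: the shift along the tool's x, y, z in m, then the turn about the tool's z in degrees. A call has 1 to 5 rows; each row is the pose to reach, as a shift and turn from the pose commanded when the call began, along the tool's axes at that moment; what a row does not reach only later rows make up. A row lasts 1/12 s, in which the tool goes at most 41.7 mm and 7.16 degrees, less where a joint would pass 70% of its speed; a pose out of reach is approached as far as the arm can. A call with a gripper value outside its range is refused whole. "fingers" is the opening, from 0 (shut) to 1 (fully open), set as the call begins (left out, the last holds). The fingers move at their own pace and stop on an object; the grip force is fixed at half the most. Time passes only in rows, so rows that repeat a pose let the fingers close. It gives the time, the measured TCP pose, the force and the opening at its end, in the units of the state.
- manip.state(): the state, without advancing time (a new reading comes with each control period).
- cams.grab_frame(name): name is "side" or "top" or "wrist"; returns the picture (400x640x3 uint8, red, green, blue); there is no depth.
- cams.get_calibration(name): a dict with "camera_matrix" (3x3 intrinsics, pixels), "cam_to_world" (4x4, takes a point from camera to world coordinates). Camera axes: x right, y up, looking along -z (the intrinsics and any distortion apply to the point x, -y, -z); pixel columns grow to the right and rows downward; lengths in m; the calibration is good to about 2 mm. A picture is of the moment at which its call begins: read the wrist's pose just before it. get_calibration takes no time and is no camera call; for the wrist camera it gives the pose at the moment of the call.
- manip.job_done(): hands the job in, once; it reports no verdict.
The state is a dict: "time": time; "joint_pos": joint angles; "joint_vel": joint speeds; "joint_efforts": joint torques, N m; "tool_pos": TCP position; "tool_rot": TCP orientation; "contact_force": force on the tool from outside, world axes, zero at the start; "ft_torque": the same for the moment, N m; "gripper_width": opening from 0.0 (shut) to 1.0 (fully open).
Only numpy, scipy, OpenCV 4.12 (cv2) and the standard library are available. Lean on these libraries where they do the work, as an engineer would, in place of code of your own. Each camera call takes 0.05 s, during which the arm holds its last target. There are 200 camera calls.

### The job

The trolley wheel resting in the service stand is to be pumped up: by pushing its spokes one after another with closed fingertips, turn it until the valve stem is straight above the axle, then leave it at rest there and take the hand away. Push on the spokes only: do not turn it by the tyre, do not push on the valve stem, do not grasp anything, do not lift the wheel out of its forks, and leave the tools lying around the stand where they are.

Things in the scene. Friction and masses are not known exactly. Their poses are not given: they have to be found in the camera images.
- stand: Grey steel stand fixed to the table: base plate 160 x 200 x 12 mm; two posts 34 mm wide, 56 mm before and behind the wheel's middle plane, end in open-topped forks 186 mm above the table. Origin: centre of its underside; x along the axle, away from the robot (the wheel's open face looks to -x), y left, z up. The front post hides the wheel's lowest sector; all else is open from the front.
- hub (a point): Centre of the wheel, on the axle, 170 mm above the table, in the wheel's middle plane. Turns with it: x along the axle, away from the robot, z from the axle towards the valve stem. Wheel 265 mm across; gaps between spokes are open from radius 30 (hub flange) to 85 mm (rim). In front of the middle plane the rim reaches 19 mm, the hub 42 mm, the axle with its nut 80 mm.
- spoke (a point): Point on the centre line of one of five alike, equally spaced spokes, at radius 56 mm, 24 mm in front of the middle plane; this one is 36 degrees from the valve stem (to the left of it when the stem is up), the others at 108, 180, 252, 324. A spoke is a straight 12 mm round bar from the hub (radius 20, 33 mm in front of the middle plane) to the rim (radius 88, 16 mm in front).
- wheel (a joint): Angle of the wheel about its axle in rad; 0 (and every full turn) means valve stem straight up; grows counterclockwise as the robot sees the wheel (the stem goes over to the left, +y). It turns freely either way without end, but stiffly: about 0.4 N m of friction (some 7 N at a spoke), so it stays where it is left.
- axle (a joint): How far the axle stands above its seat in the forks, in m; 0 = seated. The wheel weighs about 1.2 kg and only its weight keeps it in the open forks.
- valve_tip (a point): Tip of the valve stem: a black rubber stem about 10 mm thick with a brass end, which comes out of the inside of the rim midway between two spokes and leans to the front. The tip lies 59 mm from the axle line and 30 mm in front of the wheel's middle plane.
- valve_stem: The valve stem itself; its origin and axes are those of point hub. It runs inwards from radius 88 to 59 mm. Must not be pushed.
- tyre: The black tyre, round in section (46 mm thick: radius 87 to 133 mm, reaching 23 mm in front of and behind the middle plane); its origin and axes are those of point hub. Must not be pushed.
- spanner: loose bystander: combination spanner 211 mm long, lying in front of the stand; origin under its centre
- pliers: loose bystander: pliers 171 mm long, lying to the right of the stand; origin under its centre
- tape_roll: loose bystander: roll of grey tape 107 mm across, 48 mm high, lying to the left of the stand; origin under its centre
- washer: loose bystander: thick washer 24 mm across, 10 mm high, in front of the stand; origin under its centre
- ratchet: loose bystander: ratchet 176 mm long, lying near the right front of the table; origin under its centre
- bottle: loose bystander: small bottle 92 mm high, 36 x 24 mm, standing near the right edge of the table; origin under its centre

How it is judged:
At the end, for the whole second after the job is handed in: The valve stem is straight above the axle within 0.12 rad (7 degrees), the wheel is at rest (below 0.05 rad/s) and its axle is seated in the forks (within 3 mm) (angle between hub's own z axis and vertical below 0.12 rad and z of valve_tip in the frame of stand above 0.21 m and velocity of joint wheel between -0.05 and 0.05 rad/s and value of joint axle below 0.003 m); the robot touches nothing.
It fails at once if the wheel is lifted more than 8 mm out of its forks (value of joint axle above 0.008 m).
It fails at once if the robot pushes on the tyre with more than 4 N (contact force between the arm and tyre above 4 N).
It fails at once if the robot pushes on the valve stem with more than 3 N (contact force between the arm and valve_stem above 3 N).
It fails at once if a tool or other loose thing round the stand is moved by more than 25 mm (distance of any of spanner, pliers, tape_roll, washer, ratchet, bottle from where it was at the start of the episode above 0.025 m).
It also fails if it takes over 56 s, if anything falls off the work surface, if the arm or the gripper's body presses on something with over 40 N, if the wrist force passes 120 N, or if a joint passes its speed limit or range.

## Working session

There is one attempt and no reset: what is moved stays moved. The work goes in short steps, Python scripts to look and compute and a tool call to move; the robot and the scene stay as the last step left them, time stands still between calls to the robot, and variables do not carry over. Pictures are saved under pics/ and viewed, about 8 in all and at most 12, crops included, and the job is handed in when it is done.

Besides the shell and the picture viewer there is one more tool, called after "Call:" as name([rows], argument=value, ...), one row to a line, values as JSON. jog_arm: Moves the arm, as the interface text tells. Its arguments: {"type":"object","properties":{"targets":{"type":"array"},"fingers":{"type":"number"}},"required":["targets"]}

```bash
ls; mkdir -p pics
python3 - <<'E'
from plant import manip,cams
import cv2,numpy as np
np.set_printoptions(precision=4,suppress=True)
for n in ["side","top","wrist"]:
    im=cams.grab_frame(n); cv2.imwrite(f"pics/{n}0.png",im[:,:,::-1]); c=cams.get_calibration(n); print(n,c["camera_matrix"],c["cam_to_world"],[k for k in c])
print(manip.state())
E
```

```text
pics
side [[376.1879   0.     329.2892]
 [  0.     376.1879 201.2881]
 [  0.       0.       1.    ]] [[ 0.9482  0.1211 -0.2938  0.2655]
 [-0.3177  0.3746 -0.871  -0.937 ]
 [ 0.0046  0.9192  0.3937  0.5384]
 [ 0.      0.      0.      1.    ]] ['camera_matrix', 'cam_to_world']
top [[468.2782   0.     319.1501]
 [  0.     468.2782 201.7237]
 [  0.       0.       1.    ]] [[ 0.0052  0.9805 -0.1965  0.3321]
 [-1.      0.0067  0.0069 -0.0542]
 [ 0.0081  0.1965  0.9805  1.2825]
 [ 0.      0.      0.      1.    ]] ['camera_matrix', 'cam_to_world']
wrist [[335.7695   0.     318.3382]
 [  0.     335.7695 193.5264]
 [  0.       0.       1.    ]] [[ 0.3189 -0.9013 -0.2932  0.1231]
 [ 0.9478  0.3031  0.099   0.6169]
 [-0.0004 -0.3095  0.9509  0.373 ]
 [ 0.      0.      0.      1.    ]] ['camera_matrix', 'cam_to_world']
{'time': 0.15, 'joint_pos': array([ 1.128 ,  0.0532,  1.614 ,  0.    ,  1.476 , -0.119 ]), 'joint_vel': array([ 0.0014, -0.0034, -0.0041,  0.0005,  0.004 , -0.0002]), 'joint_efforts': array([  0.0002, -39.4248, -37.072 ,  -0.0001,   0.0048,  -0.    ]), 'tool_pos': array([0.1986, 0.5921, 0.2303]), 'tool_rot': array([-0.0002,  0.1612,  0.9869, -0.0008]), 'contact_force': array([ 0.1039, -0.1479, -0.3622]), 'ft_torque': array([-0.0014,  0.0618, -0.0034]), 'gripper_width': 1.00048427715187}
```

```bash
cd pics; python3 -c "
import cv2,numpy as np
a=[cv2.imread(f'{n}0.png') for n in ('side','top')]
cv2.imwrite('m0.png',np.vstack([cv2.resize(x,(640,400)) for x in a])[:, :][:800])
v=np.vstack(a); cv2.imwrite('m0.png',cv2.resize(np.hstack(a),(800,250)))"
```

```text
(no output)
```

View pics/side0.png

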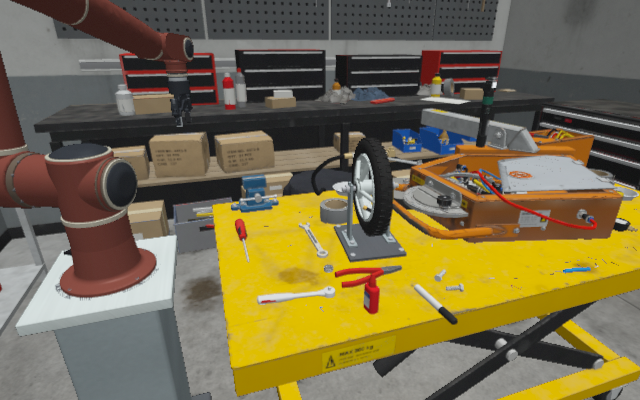

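View pics/top0.png

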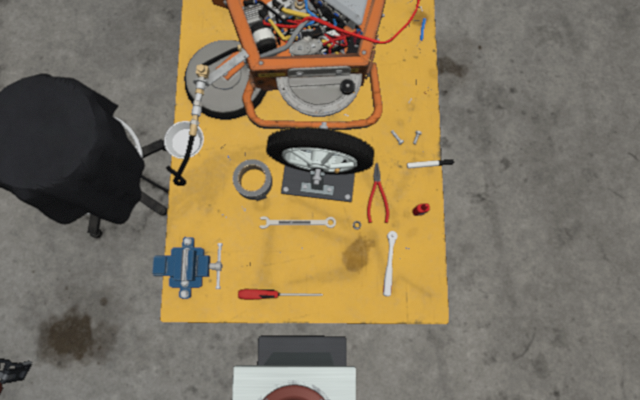

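```bash
cd pics
python3 - <<'E'
import cv2,numpy as np
t=cv2.imread('top0.png')[115:210,255:385]; w=cv2.imread('wrist0.png')
a=cv2.resize(t,None,fx=6,fy=6,interpolation=cv2.INTER_CUBIC)[:, :780]
cv2.imwrite('c0.png',a); cv2.imwrite('w0.png',w)
E
```

```text
(no output)
```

View pics/c0.png

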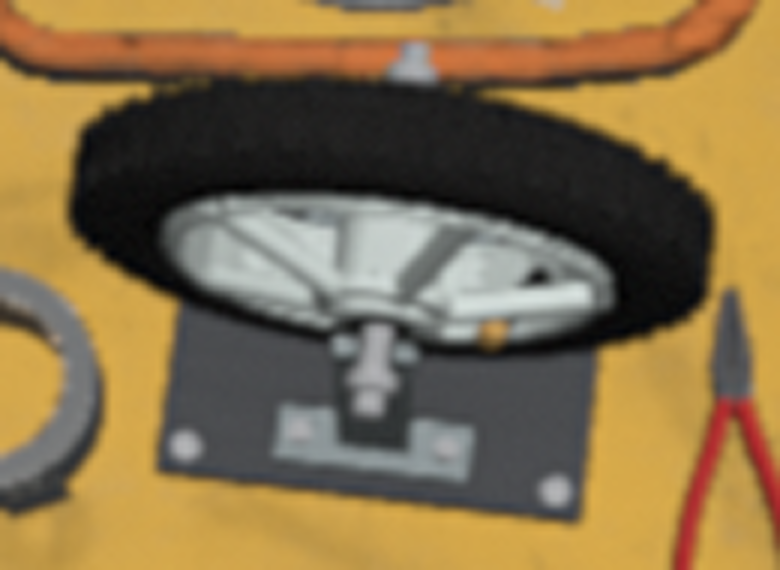

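View pics/w0.png

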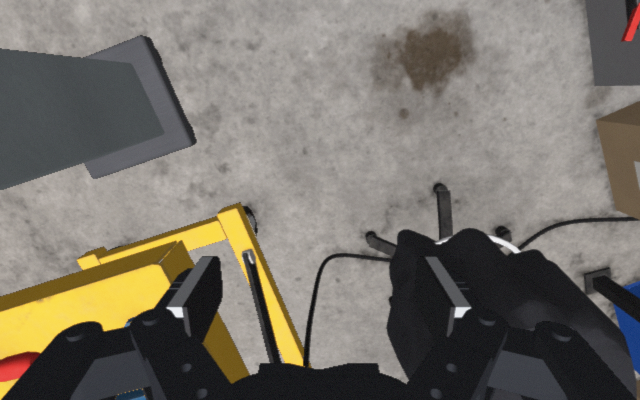

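Call:
jog_arm([
  [0, 0, -0.04, 0],
  [0, 0, -0.08, 0],
  [0, 0, -0.12, 0],
  [0, 0, -0.16, 0],
  [0, 0, -0.2, 0],
], fingers=0)

```text
time: 0.57
tool_pos: [0.1986, 0.5921, 0.4328]
tool_rot: [-0.0, 0.161, 0.987, -0.0]
contact_force: [0.7, 0.5, 0.1]
gripper_width: 0.302
```

```bash
cat > h.py <<'E'
import numpy as np,cv2
from plant import manip,cams
np.set_printoptions(precision=4,suppress=True)
def ray(name,uv,c=None):
    c=c or cams.get_calibration(name);K=c["camera_matrix"];T=c["cam_to_world"]
    p=np.linalg.solve(K,[uv[0],uv[1],1.]); d=T[:3,:3]@np.array([p[0],-p[1],-p[2]]); return T[:3,3],d
def onplane(name,uv,n,p0):
    o,d=ray(name,uv); n=np.array(n,float); return o+d*(n@(np.array(p0)-o))/(n@d)
def proj(name,P):
    c=cams.get_calibration(name);T=c["cam_to_world"];q=(np.atleast_2d(P)-T[:3,3])@T[:3,:3];q=q*[1,-1,-1];u=q@c["camera_matrix"].T;return u[:,:2]/u[:,2:]
E
python3 - <<'E'
from h import *
o=lambda u,v,z:onplane("top",(255+u/6,115+v/6),[0,0,1],[0,0,z])
A,B=o(158,470,.012),o(580,520,.012); print("front corners L,R",A,B,np.linalg.norm(A-B))
ey=(A-B);ey/=np.linalg.norm(ey);ex=np.array([ey[1],-ey[0],0]);print("yaw",np.degrees(np.arctan2(ex[1],ex[0])))
S=(A+B)/2+ex*.08;S[2]=0;print("stand",S)
for nm,n in(("nut",(368,400)),):
    print(nm,o(*n,.17), "expected", S-ex*.08+[0,0,.17])
H=S+[0,0,.17]
for nm,uv,s in(("valve",(492,333),.030),("spokeR end",(590,290),.017),("spokeM end",(462,232),.017),("spokeL end",(225,205),.017),("spR root",(450,305),.03)):
    P=onplane("top",(255+uv[0]/6,115+uv[1]/6),ex,H-ex*s)-H
    y,z=P@ey,P[2]; print(nm,"r",np.hypot(y,z),"ang ccw from up",np.degrees(np.arctan2(y,z)))
print(manip.state()["joint_pos"])
E
```

```text
front corners L,R [0.6097 0.0419 0.012 ] [ 0.5875 -0.1532  0.012 ] 0.19638074310173748
yaw -6.505227474411209
stand [ 0.6781 -0.0647  0.    ]
nut [ 0.605  -0.0549  0.17  ] expected [ 0.5986 -0.0557  0.17  ]
valve r 0.05789671685990593 ang ccw from up -127.23527502948504
spokeR end r 0.08346529079110436 ang ccw from up -89.08373307447724
spokeM end r 0.06639000239646134 ang ccw from up -25.430543249443055
spokeL end r 0.08761555719911479 ang ccw from up 47.653827797121764
spR root r 0.02713933946253645 ang ccw from up -89.22458495785875
[ 1.128   0.0113  1.3262 -0.      1.8048 -0.119 ]
```

Call:
jog_arm([
  [0, 0, -0.04, 0],
  [0, 0, -0.08, 0],
  [0, 0, -0.12, 0],
  [0, 0, -0.16, 0],
  [0, 0, -0.2, 0],
])

```text
time: 0.98
tool_pos: [0.1986, 0.5921, 0.6329]
tool_rot: [-0.0, 0.161, 0.987, -0.0]
contact_force: [1.0, 0.3, 0.1]
gripper_width: -0.001
```

Call:
jog_arm([
  [0, 0, -0.04, 0],
  [0, 0, -0.08, 0],
  [0, 0, -0.12, 0],
  [0, 0, -0.16, 0],
  [0, 0, -0.2, 0],
])

```text
time: 1.4
tool_pos: [0.1917, 0.5703, 0.8017]
tool_rot: [-0.006, 0.161, 0.987, -0.015]
contact_force: [-21.1, -28.2, 56.3]
gripper_width: 0.003
```

Run:
```python
from h import *
s=manip.state();print(s["joint_pos"],s["tool_pos"],s["tool_rot"])
```

```text
[ 1.1217  0.4987  0.0547  0.0049  2.6202 -0.1214] [0.1917 0.5703 0.8017] [-0.0057  0.161   0.9868 -0.015 ]
```

Call:
jog_arm([
  [0, 0, 0.04, 0],
  [0, 0, 0.08, 0],
  [0, 0, 0.12, 0],
  [0, 0, 0.12, 0],
])

```text
time: 1.73
tool_pos: [0.1887, 0.5645, 0.6839]
tool_rot: [-0.004, 0.161, 0.987, -0.011]
contact_force: [-0.2, 0.5, 0.6]
gripper_width: -0.002
```

Run:
```python
from h import *
s=manip.state();print(s)
```

```text
{'time': 1.7333, 'joint_pos': array([ 1.1221,  0.1393,  0.7628,  0.003 ,  2.263 , -0.123 ]), 'joint_vel': array([ 0.0013, -0.8173,  1.8125, -0.0047, -0.9757, -0.0018]), 'joint_efforts': array([  0.2699, -36.0277, -37.1909,   0.0034,   1.0199,   0.0012]), 'tool_pos': array([0.1887, 0.5645, 0.6839]), 'tool_rot': array([-0.0044,  0.1612,  0.9869, -0.011 ]), 'contact_force': array([-0.2492,  0.4833,  0.5522]), 'ft_torque': array([ 0.0665,  0.0023, -0.0148]), 'gripper_width': -0.0016122350537791466}
```

Call:
jog_arm([
  [-0.0245, -0.0235, 0.004, -0.6],
  [-0.049, -0.047, 0.008, -1.2],
  [-0.073, -0.071, 0.012, -1.8],
  [-0.0975, -0.094, 0.016, -2.4],
  [-0.122, -0.118, 0.02, -3],
])

```text
time: 2.15
tool_pos: [0.2669, 0.4122, 0.6669]
tool_rot: [-0.005, 0.135, 0.991, -0.012]
contact_force: [0.5, -0.1, 0.8]
gripper_width: -0.002
```

Call:
jog_arm([
  [-0.0245, -0.0235, 0.004, -0.6],
  [-0.049, -0.047, 0.008, -1.2],
  [-0.073, -0.071, 0.012, -1.8],
  [-0.0975, -0.094, 0.016, -2.4],
  [-0.122, -0.118, 0.02, -3],
])

```text
time: 2.57
tool_pos: [0.3527, 0.2654, 0.6491]
tool_rot: [-0.005, 0.109, 0.994, -0.012]
contact_force: [0.9, -0.2, 0.1]
gripper_width: 0.004
```

Call:
jog_arm([
  [-0.0245, -0.0235, 0.004, -0.6],
  [-0.049, -0.047, 0.008, -1.2],
  [-0.073, -0.071, 0.012, -1.8],
  [-0.0975, -0.094, 0.016, -2.4],
  [-0.122, -0.118, 0.02, -3],
])

```text
time: 2.98
tool_pos: [0.4461, 0.1232, 0.6311]
tool_rot: [-0.006, 0.083, 0.996, -0.011]
contact_force: [1.1, 1.3, -0.1]
gripper_width: -0.003
```

Call:
jog_arm([
  [-0.0245, -0.0235, 0.004, -0.6],
  [-0.049, -0.047, 0.008, -1.2],
  [-0.073, -0.071, 0.012, -1.8],
  [-0.0975, -0.094, 0.016, -2.4],
  [-0.122, -0.118, 0.02, -3],
])

```text
time: 3.4
tool_pos: [0.5467, -0.0139, 0.6126]
tool_rot: [-0.006, 0.057, 0.998, -0.011]
contact_force: [0.6, 1.1, -0.4]
gripper_width: -0.005
```

```bash
cat >> h.py <<'E'
from scipy.spatial.transform import Rotation as Ro
def st():
    s=manip.state();q=s["tool_rot"];R=Ro.from_quat([q[1],q[2],q[3],q[0]]).as_matrix()
    print("t",s["time"],"j",s["joint_pos"],"p",s["tool_pos"],"\nR",R.tolist() and R.round(3).tolist(),"tilt",np.degrees(np.arctan2(R[0,2],-R[2,2])).round(2),"F",s["contact_force"]);return s,R
E
python3 -c "
from h import *
st()"
```

```text
t 3.4 j [-0.1493 -0.0657  1.1016 -0.0275  2.1156 -1.6202] p [ 0.5467 -0.0139  0.6126] 
R [[-0.993, 0.114, -0.013], [0.114, 0.993, -0.022], [0.011, -0.023, -1.0]] tilt -0.77 F [ 0.6101  1.0543 -0.3799]
```

Run:
```python
from h import *
from scipy.optimize import least_squares
D=[([.0532,1.614,1.476],.6246,.2303),([.0113,1.3262,1.8048],np.hypot(.1986,.5921),.4328),([.4987,.0547,2.6202],np.hypot(.1917,.5703),.8017),([.1393,.7628,2.263],np.hypot(.1887,.5645),.6839),([-.0657,1.1016,2.1156],np.hypot(.5467,.0139),.6126)]
def fk(p,j):
    a,b,c,g,z0=p; s=j[0]+j[1]; t=s+j[2]
    return a*np.sin(j[0])+b*np.sin(s)+g*np.cos(s)+c*np.sin(t), z0+a*np.cos(j[0])+b*np.cos(s)-g*np.sin(s)+c*np.cos(t)
f=lambda p:np.ravel([np.array(fk(p,j))-[r,z] for j,r,z in D])
r=least_squares(f,[.45,.5,.3,0,.3]);print(r.x,r.fun.round(4))
np.save('fk.npy',r.x)
for j in ([-.3,.82,2.62],[-.5,1.02,2.62],[-.7,1.22,2.62],[-.2,.72,2.62],[-.5,.6,2.62],[-.7,1.,2.62]):print(j,fk(r.x,j))
# final: tip at x~.64,z=.2 with tilt 30: sum=pi-.52
```

```text
[0.426  0.614  0.0931 0.0918 0.0471] [ 0.0003 -0.0014 -0.0012 -0.0002 -0.0001  0.0006  0.0004  0.0006 -0.0007
  0.0005]
[-0.3, 0.82, 2.62] (np.float64(0.25899764047199164), np.float64(0.8481830613502331))
[-0.5, 1.02, 2.62] (np.float64(0.18065133466807412), np.float64(0.8150587745431506))
[-0.7, 1.22, 2.62] (np.float64(0.1104475187453521), np.float64(0.7670297599843718))
[-0.2, 0.72, 2.62] (np.float64(0.3002575009547434), np.float64(0.8587184333952109))
[-0.5, 0.6, 2.62] (np.float64(-0.013516412243929576), np.float64(0.9377476614046697))
[-0.7, 1.0, 2.62] (np.float64(0.015156755420359616), np.float64(0.8415250489923974))
```

Call:
jog_arm([
  [0.024, -0.0055, -0.026, 0],
  [0.048, -0.011, -0.052, 0],
  [0.072, -0.0165, -0.078, 0],
  [0.096, -0.022, -0.104, 0],
  [0.12, -0.0275, -0.13, 0],
])

```text
time: 3.82
tool_pos: [0.4241, -0.0231, 0.746]
tool_rot: [-0.006, 0.057, 0.998, -0.011]
contact_force: [0.7, -0.4, 0.4]
gripper_width: -0.001
```

Call:
jog_arm([
  [0.024, -0.0055, -0.026, 0],
  [0.048, -0.011, -0.052, 0],
  [0.072, -0.0165, -0.078, 0],
  [0.093, -0.022, -0.1, 0],
  [0.093, -0.022, -0.1, 0],
])

```text
time: 4.23
tool_pos: [0.326, -0.0309, 0.8524]
tool_rot: [-0.0, 0.058, 0.998, -0.013]
contact_force: [-1.3, -0.3, 0.4]
gripper_width: 0.004
```

```bash
python3 -c "
from h import *
st()"
```

```text
t 4.2333 j [-0.3013 -0.1802  0.7193 -0.048   2.596  -1.7973] p [ 0.326  -0.0309  0.8524] 
R [[-0.993, 0.116, -0.002], [0.116, 0.993, -0.026], [-0.001, -0.026, -1.0]] tilt -0.09 F [-1.2683 -0.2719  0.4454]
```

Call:
jog_arm([
  [0, 0.035, 0, 0],
  [0, 0.07, 0, 0],
  [0, 0.07, -0.01, 0],
  [0, 0.07, -0.02, 0],
  [0, 0.07, -0.03, 0],
])

```text
time: 4.65
tool_pos: [0.3426, 0.0381, 0.8634]
tool_rot: [0.0, 0.057, 0.998, -0.012]
contact_force: [0.8, 0.9, 0.7]
gripper_width: 0.001
```

```bash
python3 -c "
from h import *
st()"
```

```text
t 4.65 j [-0.0864 -0.1154  0.6367 -0.0477  2.6184 -1.5853] p [0.3426 0.0381 0.8634] 
R [[-0.994, 0.113, -0.001], [0.113, 0.993, -0.024], [-0.002, -0.024, -1.0]] tilt -0.04 F [0.8027 0.8785 0.6509]
```

Call:
jog_arm([
  [0.02, 0, -0.03, 0],
  [0.04, 0, -0.06, 0],
  [0.06, 0, -0.09, 0],
  [0.08, 0, -0.12, 0],
  [0.1, 0, -0.15, 0],
])

```text
time: 5.07
tool_pos: [0.2909, 0.0478, 0.8754]
tool_rot: [0.025, 0.057, 0.998, -0.014]
contact_force: [1.1, 0.6, -0.2]
gripper_width: 0.002
```

```bash
python3 -c "
from h import *
st()"
```

```text
t 5.0667 j [-0.0649 -0.2114  0.6838 -0.055   2.6187 -1.5692] p [0.2909 0.0478 0.8754] 
R [[-0.992, 0.115, 0.048], [0.114, 0.993, -0.031], [-0.051, -0.025, -0.998]] tilt 2.75 F [ 1.1122  0.5555 -0.1701]
```

Call:
jog_arm([
  [0.03, 0, -0.03, 0],
  [0.06, 0, -0.06, 0],
  [0.09, 0, -0.09, 0],
  [0.12, 0, -0.12, 0],
  [0.15, 0, -0.15, 0],
])

```text
time: 5.48
tool_pos: [0.221, 0.0664, 0.8757]
tool_rot: [0.047, 0.057, 0.997, -0.015]
contact_force: [0.8, 0.0, -0.3]
gripper_width: 0.0
```

Call:
jog_arm([
  [0.03, 0, -0.03, 0],
  [0.06, 0, -0.06, 0],
  [0.09, 0, -0.09, 0],
  [0.12, 0, -0.12, 0],
  [0.15, 0, -0.15, 0],
])

```text
time: 5.9
tool_pos: [0.1558, 0.0935, 0.8742]
tool_rot: [0.071, 0.056, 0.996, -0.013]
contact_force: [0.0, -0.3, -0.1]
gripper_width: -0.001
```

```bash
python3 -c "
from h import *
st()"
```

```text
t 5.9 j [ 0.2279 -0.4446  0.8343 -0.1317  2.6186 -1.349 ] p [0.1558 0.0935 0.8742] 
R [[-0.984, 0.114, 0.14], [0.11, 0.993, -0.035], [-0.143, -0.019, -0.989]] tilt 8.08 F [ 0.0345 -0.257  -0.1018]
```

Call:
jog_arm([
  [0.01, -0.004, -0.04, 0],
  [0.02, -0.008, -0.08, 0],
  [0.03, -0.012, -0.12, 0],
  [0.04, -0.016, -0.16, 0],
  [0.05, -0.02, -0.2, 0],
])

```text
time: 6.32
tool_pos: [0.15, 0.1029, 0.8969]
tool_rot: [0.096, 0.055, 0.994, -0.01]
contact_force: [0.2, 0.2, 0.7]
gripper_width: -0.004
```

```bash
python3 -c "
from h import *
st()"
```

```text
t 6.3167 j [ 0.3275 -0.4065  0.7515 -0.1804  2.6187 -1.2966] p [0.15   0.1029 0.8969] 
R [[-0.976, 0.112, 0.189], [0.108, 0.994, -0.03], [-0.191, -0.009, -0.981]] tilt 10.9 F [0.1941 0.2314 0.6565]
```

Call:
jog_arm([
  [0.01, -0.01, -0.04, 0],
  [0.02, -0.02, -0.08, 0],
  [0.03, -0.03, -0.12, 0],
  [0.04, -0.04, -0.16, 0],
  [0.05, -0.05, -0.2, 0],
])

```text
time: 6.73
tool_pos: [0.1349, 0.0937, 0.9136]
tool_rot: [0.121, 0.055, 0.991, -0.007]
contact_force: [0.5, 0.2, -0.5]
gripper_width: -0.0
```

Call:
jog_arm([
  [0.01, -0.01, -0.04, 0],
  [0.02, -0.02, -0.08, 0],
  [0.03, -0.03, -0.12, 0],
  [0.04, -0.04, -0.16, 0],
  [0.05, -0.05, -0.2, 0],
])

```text
time: 7.15
tool_pos: [0.1142, 0.0866, 0.9279]
tool_rot: [0.146, 0.054, 0.988, -0.005]
contact_force: [-0.5, 0.1, 0.1]
gripper_width: 0.001
```

```bash
python3 -c "
from h import *
st()"
```

```text
t 7.15 j [ 0.3838 -0.4214  0.6666 -0.2662  2.6188 -1.3276] p [0.1142 0.0866 0.9279] 
R [[-0.952, 0.108, 0.287], [0.105, 0.994, -0.026], [-0.289, 0.006, -0.957]] tilt 16.71 F [-0.5489  0.0774  0.1462]
```

Tilt grows about 3° per call, with all joints inside their ranges. Continue to about 28°.

Call:
jog_arm([
  [0, -0.01, -0.04, 0],
  [0, -0.02, -0.08, 0],
  [0, -0.03, -0.12, 0],
  [0, -0.04, -0.16, 0],
  [0, -0.05, -0.2, 0],
])

```text
time: 7.57
tool_pos: [0.1132, 0.0796, 0.9495]
tool_rot: [0.17, 0.053, 0.984, -0.005]
contact_force: [0.5, -0.0, -0.8]
gripper_width: -0.0
```

Call:
jog_arm([
  [0, -0.01, -0.04, 0],
  [0, -0.02, -0.08, 0],
  [0, -0.03, -0.12, 0],
  [0, -0.04, -0.16, 0],
  [0, -0.05, -0.2, 0],
])

```text
time: 7.98
tool_pos: [0.1002, 0.0766, 0.9686]
tool_rot: [0.196, 0.055, 0.979, -0.007]
contact_force: [0.6, -0.9, -0.0]
gripper_width: -0.0
```

```bash
python3 -c "
from h import *
st()"
```

```text
t 7.9833 j [ 0.6278 -0.3459  0.5029 -0.5344  2.6188 -1.3448] p [0.1002 0.0766 0.9686] 
R [[-0.917, 0.11, 0.383], [0.104, 0.994, -0.036], [-0.385, 0.007, -0.923]] tilt 22.55 F [ 0.5534 -0.9174 -0.0341]
```

Call:
jog_arm([
  [-0.005, -0.01, -0.04, 0],
  [-0.01, -0.02, -0.08, 0],
  [-0.015, -0.03, -0.12, 0],
  [-0.02, -0.04, -0.16, 0],
  [-0.025, -0.05, -0.2, 0],
])

```text
time: 8.4
tool_pos: [0.0888, 0.0682, 0.9916]
tool_rot: [0.227, 0.053, 0.972, -0.012]
contact_force: [1.2, -0.3, 0.1]
gripper_width: 0.001
```

```bash
python3 -c "
from h import *
st()"
```

```text
t 8.4 j [ 0.9664 -0.2811  0.3974 -0.8912  2.6188 -1.3627] p [0.0888 0.0682 0.9916] 
R [[-0.892, 0.108, 0.44], [0.098, 0.994, -0.047], [-0.442, 0.001, -0.897]] tilt 26.1 F [ 1.182  -0.2678  0.0866]
```

Call:
jog_arm([
  [-0.024, 0.003, 0.0186, 0],
  [-0.048, 0.006, 0.037, 0],
  [-0.072, 0.01, 0.056, 0],
  [-0.096, 0.013, 0.074, 0],
  [-0.12, 0.016, 0.093, 0],
])

```text
time: 8.82
tool_pos: [0.1636, 0.0718, 0.9767]
tool_rot: [0.227, 0.05, 0.972, -0.012]
contact_force: [0.6, 2.4, -0.4]
gripper_width: 0.001
```

```bash
python3 -c "
from h import *
s,R=st()
d=np.array([.45,-.05,.5])-s['tool_pos'];print(d,R.T@d)"
```

```text
t 8.8167 j [ 0.2092 -0.3298  0.4956 -0.2362  2.5223 -1.4834] p [0.1636 0.0718 0.9767] 
R [[-0.892, 0.102, 0.441], [0.092, 0.995, -0.045], [-0.444, 0.0, -0.896]] tilt 26.21 F [ 0.6156  2.3897 -0.4054]
[ 0.2864 -0.1218 -0.4767] [-0.055  -0.0919  0.5591]
```

Call:
jog_arm([
  [-0.0035, -0.006, 0.037, 0],
  [-0.007, -0.012, 0.074, 0],
  [-0.011, -0.018, 0.111, 0],
  [-0.0145, -0.025, 0.148, 0],
  [-0.018, -0.031, 0.186, 0],
])

```text
time: 9.23
tool_pos: [0.2606, 0.0289, 0.8144]
tool_rot: [0.225, 0.053, 0.973, -0.013]
contact_force: [-0.8, 0.6, 0.6]
gripper_width: 0.002
```

Call:
jog_arm([
  [-0.0035, -0.006, 0.037, 0],
  [-0.007, -0.012, 0.074, 0],
  [-0.011, -0.018, 0.111, 0],
  [-0.0145, -0.025, 0.148, 0],
  [-0.018, -0.031, 0.186, 0],
])

```text
time: 9.65
tool_pos: [0.3547, -0.0119, 0.6552]
tool_rot: [0.225, 0.052, 0.973, -0.012]
contact_force: [0.3, -0.3, 0.0]
gripper_width: -0.002
```

```bash
cat >> h.py <<'E'
H=np.array([.6781,-.0647,.17]);EX=np.array([np.cos(np.radians(-6.5)),np.sin(np.radians(-6.5)),0]);EY=np.array([-EX[1],EX[0],0])
def to(y,z,s,show=True):
    """tool-frame shift to wheel coords in mm"""
    m=manip.state();q=m["tool_rot"];R=Ro.from_quat([q[1],q[2],q[3],q[0]]).as_matrix()
    W=H+EY*y/1e3-EX*s/1e3+[0,0,z/1e3]; return (R.T@(W-m["tool_pos"])).round(4)
def rel():
    d=manip.state()["tool_pos"]-H; return (np.array([d@EY,d[2],-(d@EX)])*1e3).round(1)
E
python3 -c "
from h import *
st();print(rel(),to(20,75,100))"
```

```text
t 9.65 j [-0.3192 -0.7368  1.5444  0.0972  1.8863 -1.732 ] p [ 0.3547 -0.0119  0.6552] 
R [[-0.893, 0.107, 0.437], [0.096, 0.994, -0.047], [-0.44, -0.0, -0.898]] tilt 25.95 F [ 0.2766 -0.2758  0.0489]
[ 15.8 485.2 327.3] [-0.0239  0.0028  0.4684]
```

Call:
jog_arm([
  [-0.002, 0, 0.0375, 0],
  [-0.004, 0, 0.075, 0],
  [-0.006, 0, 0.1125, 0],
  [-0.008, 0.001, 0.15, 0],
  [-0.01, 0.001, 0.1875, 0],
])

```text
time: 10.07
tool_pos: [0.4455, -0.02, 0.4908]
tool_rot: [0.225, 0.052, 0.973, -0.012]
contact_force: [-0.2, -0.5, 0.5]
gripper_width: -0.0
```

Call:
jog_arm([
  [-0.002, 0, 0.0375, 0],
  [-0.004, 0, 0.075, 0],
  [-0.006, 0, 0.1125, 0],
  [-0.008, 0.001, 0.15, 0],
  [-0.01, 0.001, 0.1875, 0],
])

```text
time: 10.48
tool_pos: [0.5362, -0.0289, 0.3269]
tool_rot: [0.225, 0.052, 0.973, -0.012]
contact_force: [1.2, -0.1, 0.5]
gripper_width: 0.002
```

Call:
jog_arm([
  [-0.001, 0, 0.025, 0],
  [-0.002, 0, 0.05, 0],
  [-0.003, 0, 0.075, 0],
  [-0.004, 0.001, 0.093, 0],
  [-0.004, 0.001, 0.093, 0],
])

```text
time: 10.9
tool_pos: [0.5784, -0.0324, 0.2412]
tool_rot: [0.221, 0.052, 0.974, -0.012]
contact_force: [-0.9, 0.1, -0.8]
gripper_width: -0.003
```

```bash
python3 -c "
from h import *
st();print(rel())
t=cams.grab_frame('top')[95:215,250:380,::-1];w=cams.grab_frame('wrist')[:,:,::-1]
t=cv2.resize(t,None,fx=3.2,fy=3.2,interpolation=cv2.INTER_CUBIC)
w=cv2.resize(w,(384,240)); cv2.imwrite('pics/p1.png',np.hstack([t,cv2.copyMakeBorder(w,0,t.shape[0]-240,0,0,cv2.BORDER_CONSTANT)]))
print(proj('top',np.array([H,H-EX*.08,H-EX*.03+[0,0,.088]])))
"
```

```text
t 10.9 j [-0.2054 -0.3523  2.0042  0.0495  1.0467 -1.6847] p [ 0.5784 -0.0324  0.2412] 
R [[-0.897, 0.106, 0.428], [0.096, 0.994, -0.045], [-0.431, 0.0, -0.902]] tilt 25.4 F [-0.9384  0.1405 -0.7883]
[ 20.8  71.2 102.7]
[[320.4778 152.9803]
 [316.6161 184.2099]
 [319.3473 153.9986]]
```

View pics/p1.png

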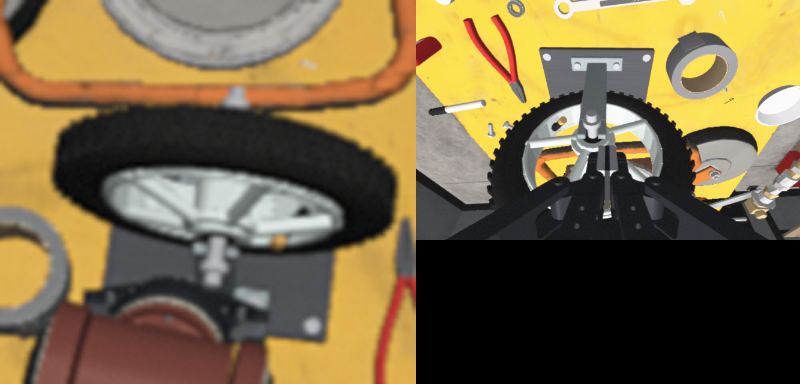

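```bash
cat > ov.py <<'E'
from h import *
import sys
def overlay(w,fn):
    c=cams.get_calibration('wrist');im=cams.grab_frame('wrist')[:,:,::-1].copy()
    im=cv2.resize(im,None,fx=1.25,fy=1.25)
    def P(y,z,s): return tuple(int(v*1.25) for v in proj('wrist',H+EY*y-EX*s+[0,0,z])[0])
    for r,s in((.133,0),(.085,.019)):
        for a in range(0,360,6): cv2.circle(im,P(r*np.sin(np.radians(a)),r*np.cos(np.radians(a)),s),1,(0,0,255),-1)
    cv2.drawMarker(im,P(0,0,.08),(255,0,255),0,12)
    for k in range(5):
        a=np.radians(w+36+72*k);cv2.line(im,P(.02*np.sin(a),.02*np.cos(a),.033),P(.088*np.sin(a),.088*np.cos(a),.016),(255,0,0),1)
    a=np.radians(w);cv2.drawMarker(im,P(.059*np.sin(a),.059*np.cos(a),.03),(0,255,0),0,10)
    cv2.imwrite(fn,im); print(rel(),manip.state()['time'])
if __name__=="__main__": overlay(float(sys.argv[1]),sys.argv[2])
E
python3 ov.py -127 pics/o1.png
```

```text
[ 20.5  79.  100.6] 11.05
```

View pics/o1.png

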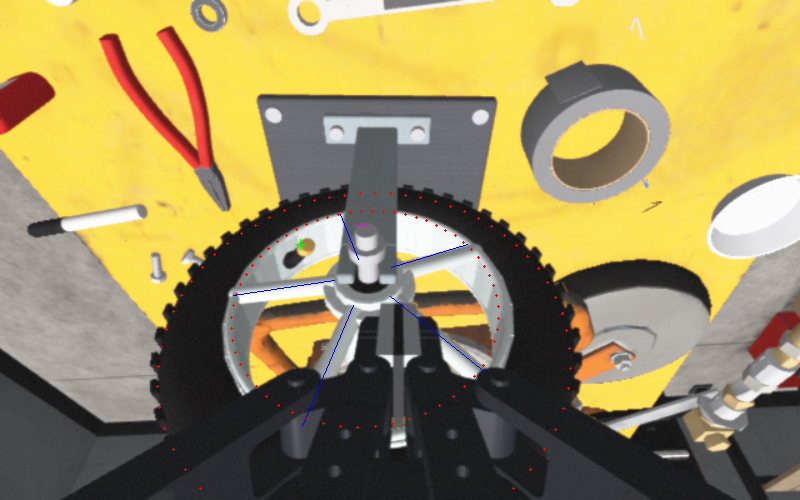

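```bash
cat >> h.py <<'E'
H=H+EY*.003
E
python3 -c "
from h import *
print(rel(),to(18,52,60),to(18,52,33))
R=Ro.from_quat(np.roll(manip.state()['tool_rot'],-1)).as_matrix()
print('per mm y',R.T@EY,'z',R.T@[0,0,1],'s',R.T@-EX)"
```

```text
[ 17.5  79.  100.6] [-0.0245  0.0002  0.0422] [-0.0488 -0.      0.0541]
per mm y [-0.007   1.      0.0023] z [-0.4409 -0.0011 -0.8975] s [ 0.8975  0.0073 -0.4409]
```

Call:
jog_arm([
  [-0.0125, 0, 0.021, 0],
  [-0.0245, 0, 0.042, 0],
  [-0.033, 0, 0.046, 0],
  [-0.041, 0, 0.05, 0],
  [-0.0488, 0, 0.054, 0],
])

```text
time: 11.47
tool_pos: [0.649, -0.0402, 0.2242]
tool_rot: [0.227, 0.051, 0.972, -0.013]
contact_force: [0.5, -0.0, 0.1]
gripper_width: -0.001
```

Call:
jog_arm([
  [0, 0, 0, 0],
])

```text
time: 11.55
tool_pos: [0.6496, -0.0404, 0.2244]
tool_rot: [0.228, 0.051, 0.972, -0.013]
contact_force: [0.2, 0.3, 0.2]
gripper_width: 0.002
```

```bash
python3 ov.py -127 pics/o2.png; python3 -c "
from h import *
print(manip.state()['contact_force'])
p=np.array([(18,52),(22,45),(36,36),(45,22),(48,8),(53,-3)])
for a in p: print(a,to(*a,33))"
```

```text
[18.  54.  31.8] 11.6
[-1.0581  0.4451 -0.1861]
[18 52] [0.0019 0.     0.0013]
[22 45] [0.005  0.004  0.0075]
[36 36] [0.0089 0.0181 0.0156]
[45 22] [0.015  0.0271 0.0282]
[48  8] [0.0212 0.0301 0.0408]
[53 -3] [0.0261 0.0351 0.0506]
```

View pics/o2.png

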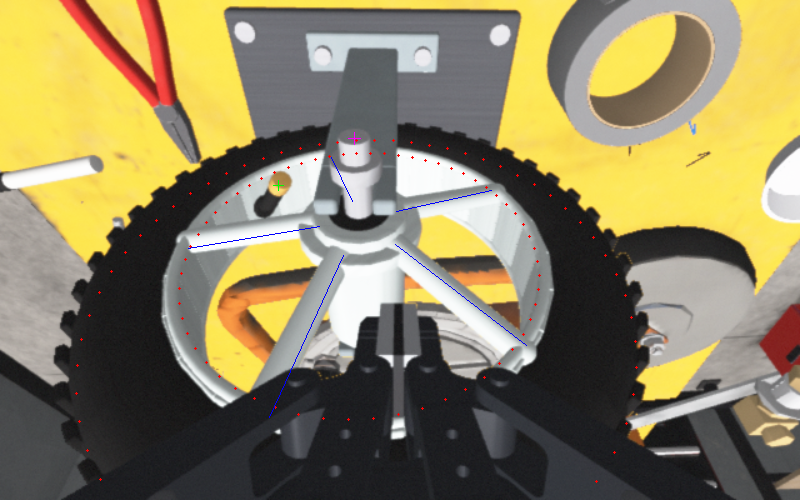

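Call:
jog_arm([
  [0.0035, 0.002, 0.0045, 0],
  [0.005, 0.004, 0.0075, 0],
  [0.0063, 0.009, 0.0103, 0],
  [0.0077, 0.0135, 0.013, 0],
  [0.0089, 0.018, 0.0156, 0],
])

```text
time: 12.02
tool_pos: [0.6486, -0.0223, 0.2042]
tool_rot: [0.226, 0.051, 0.973, -0.014]
contact_force: [-5.4, -7.5, 6.1]
gripper_width: -0.003
```

```bash
python3 -c "
from h import *
print(rel(),manip.state()['contact_force'])
p=np.array([(36,36),(45,22),(48,8),(53,-3)])
for a in p: print(a,to(*a,33))"
```

```text
[35.8 34.2 34.1] [-5.3726 -7.4946  6.1343]
[36 36] [-0.0018  0.0002 -0.0012]
[45 22] [0.0043 0.0093 0.0114]
[48  8] [0.0104 0.0123 0.024 ]
[53 -3] [0.0152 0.0173 0.0338]
```

Call:
jog_arm([
  [0.0025, 0.005, 0.006, 0],
  [0.0043, 0.0093, 0.0114, 0],
  [0.0063, 0.01, 0.0155, 0],
  [0.0083, 0.011, 0.0198, 0],
  [0.0104, 0.0123, 0.024, 0],
])

```text
time: 12.43
tool_pos: [0.6512, -0.009, 0.1794]
tool_rot: [0.226, 0.051, 0.973, -0.012]
contact_force: [-8.9, 0.4, 8.0]
gripper_width: -0.001
```

Call:
jog_arm([
  [0.0025, 0.002, 0.005, 0],
  [0.0048, 0.005, 0.01, 0],
  [0.0048, 0.005, 0.01, 0],
])

```text
time: 12.68
tool_pos: [0.6525, -0.0042, 0.1677]
tool_rot: [0.227, 0.051, 0.972, -0.012]
contact_force: [-0.9, 1.4, 2.8]
gripper_width: 0.001
```

```bash
python3 -c "
from h import *
print(manip.state()['contact_force'])";python3 ov.py -80 pics/o3.png
```

```text
[-0.9323  1.3745  2.7952]
[54.2 -2.2 32.3] 12.7333
```

View pics/o3.png

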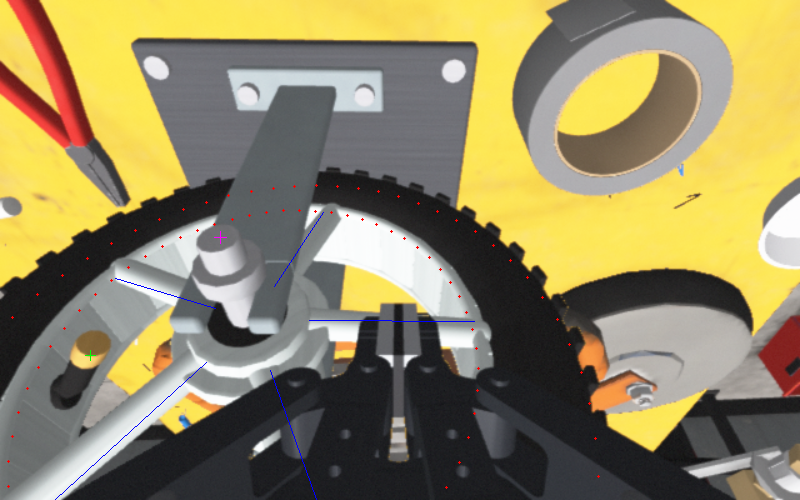

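Call:
jog_arm([
  [0.017, 0, -0.0085, 0],
  [0.034, 0, -0.0168, 0],
  [0.0255, -0.017, -0.0345, 0],
  [0.0168, -0.035, -0.052, 0],
  [0.0081, -0.052, -0.07, 0],
])

```text
time: 13.15
tool_pos: [0.6075, -0.0525, 0.2257]
tool_rot: [0.225, 0.051, 0.973, -0.012]
contact_force: [0.8, -0.4, 0.1]
gripper_width: 0.0
```

```bash
python3 -c "
from h import *
print(rel(),manip.state()['contact_force'])
for a in [(2,57,55),(2,57,33)]: print(a,to(*a))"
```

```text
[ 1.1 55.7 71.5] [ 0.8307 -0.429   0.1036]
(2, 57, 55) [-0.0154  0.0008  0.0061]
(2, 57, 33) [-0.0351  0.0006  0.0158]
```

Call:
jog_arm([
  [-0.009, 0, 0.0035, 0],
  [-0.018, 0, 0.0075, 0],
  [-0.027, 0, 0.012, 0],
  [-0.035, 0, 0.0158, 0],
  [-0.035, 0, 0.0158, 0],
])

```text
time: 13.57
tool_pos: [0.6476, -0.0564, 0.2265]
tool_rot: [0.226, 0.051, 0.973, -0.012]
contact_force: [0.4, 0.3, -0.5]
gripper_width: -0.001
```

```bash
python3 -c "
from h import *
print(rel(),manip.state()['contact_force'])
for a in [(6,51),(22,45),(36,36),(45,22),(50,8)]: print(a,to(*a,33))"
```

```text
[ 1.8 56.5 31.3] [ 0.3529  0.2732 -0.5426]
(6, 51) [0.004  0.0042 0.0042]
(22, 45) [0.0065 0.0203 0.0096]
(36, 36) [0.0103 0.0343 0.0177]
(45, 22) [0.0164 0.0433 0.0303]
(50, 8) [0.0226 0.0483 0.0429]
```

Call:
jog_arm([
  [0.004, 0.004, 0.0042, 0],
  [0.005, 0.012, 0.007, 0],
  [0.0065, 0.02, 0.0096, 0],
  [0.0085, 0.027, 0.0136, 0],
  [0.0103, 0.0343, 0.0177, 0],
])

```text
time: 13.98
tool_pos: [0.6479, -0.0232, 0.2066]
tool_rot: [0.225, 0.051, 0.973, -0.015]
contact_force: [-5.4, -6.4, 3.1]
gripper_width: -0.0
```

```bash
python3 -c "
from h import *
print(rel(),manip.state()['contact_force'])
for a in [(45,22),(50,8),(54,-2)]: print(a,to(*a,33))"
```

```text
[34.8 36.6 34.7] [-5.3772 -6.3739  3.1223]
(45, 22) [0.0048 0.0103 0.0139]
(50, 8) [0.0109 0.0154 0.0264]
(54, -2) [0.0152 0.0194 0.0354]
```

Call:
jog_arm([
  [0.0025, 0.006, 0.007, 0],
  [0.0048, 0.0103, 0.0139, 0],
  [0.008, 0.013, 0.02, 0],
  [0.0109, 0.0154, 0.0264, 0],
  [0.013, 0.0175, 0.031, 0],
])

```text
time: 14.4
tool_pos: [0.652, -0.0047, 0.1736]
tool_rot: [0.226, 0.051, 0.973, -0.013]
contact_force: [-6.2, -3.4, 8.1]
gripper_width: -0.002
```

Call:
jog_arm([
  [0.002, 0.002, 0.0045, 0],
  [0.002, 0.002, 0.0045, 0],
])

```text
time: 14.57
tool_pos: [0.6528, -0.0025, 0.1685]
tool_rot: [0.226, 0.051, 0.973, -0.013]
contact_force: [-1.4, -0.4, 2.5]
gripper_width: -0.0
```

```bash
python3 -c "
from h import *
print(manip.state()['contact_force'])
im=cams.grab_frame('top')[:,:,::-1];cv2.imwrite('pics/t4.png',im)
b=im[115:190,255:385].astype(int)
m=((b[:,:,2]-b[:,:,0])>45)&(b[:,:,2]>110)
print(np.argwhere(m)[:0])
for w in range(-16,9,4):
    a=np.radians(w);print(w,proj('top',H-EX*.03+EY*.059*np.sin(a)+[0,0,.059*np.cos(a)]))
";python3 ov.py -8 pics/o4.png
```

```text
[-1.3843 -0.4177  2.454 ]
[]
-16 [[324.8536 158.6136]]
-12 [[323.1671 158.2931]]
-8 [[321.4509 158.0037]]
-4 [[319.7145 157.7472]]
0 [[317.9677 157.5249]]
4 [[316.2205 157.3381]]
8 [[314.4826 157.188 ]]
[55.8 -1.4 32.1] 14.6667
```

View pics/o4.png

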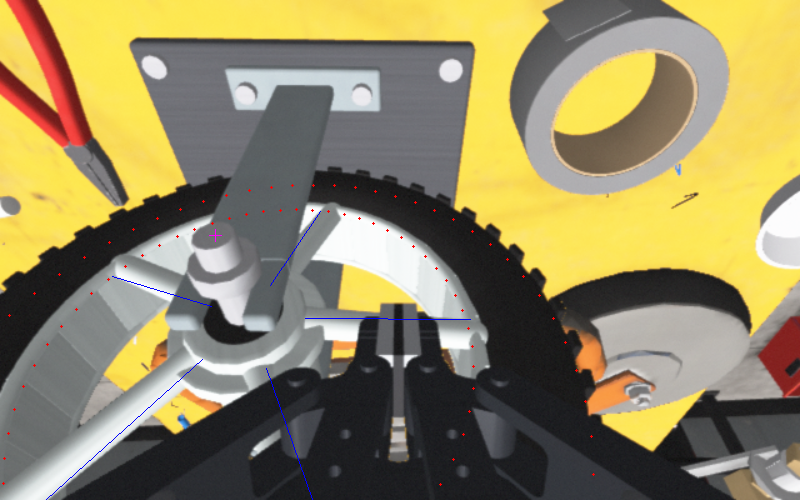

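Call:
jog_arm([
  [0.0015, 0.0, 0.003, 0],
  [0.0028, 0.0, 0.0055, 0],
  [0.0028, 0.0, 0.0055, 0],
  [0.0028, 0.0, 0.0055, 0],
])

```text
time: 15.0
tool_pos: [0.653, -0.0029, 0.1629]
tool_rot: [0.226, 0.051, 0.973, -0.012]
contact_force: [-3.6, 0.5, 4.7]
gripper_width: -0.005
```

Call:
jog_arm([
  [0.017, 0, -0.0085, 0],
  [0.034, 0, -0.0168, 0],
  [0.055, 0, -0.027, 0],
  [0.08, 0, -0.04, 0],
  [0.11, 0, -0.054, 0],
])

```text
time: 15.42
tool_pos: [0.5303, 0.0098, 0.1617]
tool_rot: [0.226, 0.051, 0.973, -0.013]
contact_force: [-0.6, 0.5, 1.2]
gripper_width: 0.002
```

```bash
python3 ov.py 0 pics/o5.png; python3 -c "
from h import *
im=cams.grab_frame('top')[120:180,270:370,::-1];a=cv2.resize(im,None,fx=4,fy=4,interpolation=cv2.INTER_CUBIC)
b=cv2.resize(cv2.imread('pics/o5.png'),(400,250));cv2.imwrite('pics/m5.png',np.hstack([a[:240],b[:240]]))
st()"
```

```text
[ 54.8 -11.7 161.5] 15.4667
t 15.5167 j [-0.1254 -0.4363  2.2056  0.0099  0.9196 -1.5952] p [0.5266 0.0106 0.159 ] 
R [[-0.894, 0.105, 0.435], [0.094, 0.994, -0.047], [-0.437, -0.001, -0.899]] tilt 25.81 F [0.2736 0.1195 0.0352]
```

View pics/m5.png

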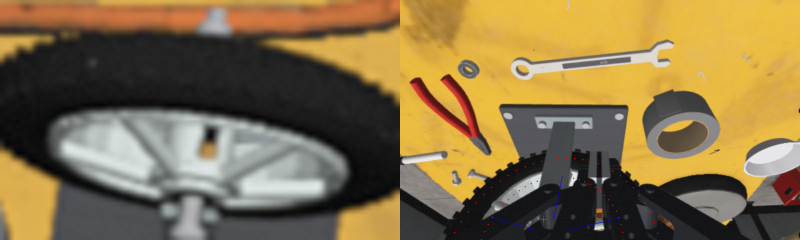

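Run:
```python
from h import *
im=cams.grab_frame('top').astype(int); cv2.imwrite('pics/t6.png',im[:,:,::-1])
b=im[148:164,308:334]
m=(b[:,:,0]-b[:,:,2]>40)
wt=np.where(m,b[:,:,0]-b[:,:,2],0); ys,xs=np.mgrid[148:164,308:334]
print("brass",(xs*wt).sum()/wt.sum(),(ys*wt).sum()/wt.sum(),m.sum())
d=b.sum(2)<200; print("dark",[ (xs[d&(ys==r)].mean().round(1)) for r in range(149,159) if (d&(ys==r)).any()])
# nut end now visible? bright columns rows 165-186
g=im[160:190,305:330].sum(2); 
for r in range(0,30,3): 
    w=np.clip(g[r]-330,0,None); print(160+r,(np.arange(305,330)*w).sum()/max(w.sum(),1), (w>0).sum())
H0=H-EY*.003
for w in(-12,-8,-4,0):
    a=np.radians(w); u=EY*np.sin(a)+np.array([0,0,1])*np.cos(a)
    print(w,proj('top',np.array([H0-EX*.03+.059*u,H0-EX*.026+.064*u])).ravel())
print("nut axis",proj('top',np.array([H0-EX*.08,H0-EX*.06+[0,0,.008]])).ravel())
```

```text
brass 321.5385273972603 157.07534246575344 16
dark [np.float64(331.0), np.float64(322.5), np.float64(322.5), np.float64(322.5), np.float64(322.0)]
160 317.0626814688301 25
163 317.8423998209089 24
166 316.7846686185787 23
169 321.875175315568 11
172 315.3949790794979 12
175 316.8992248062016 5
178 316.81644518272424 8
181 316.1407894736842 5
184 307.1977329974811 6
187 316.9024943310658 13
-12 [324.4397 158.4421 325.1219 156.2536]
-8 [322.7241 158.1528 323.2544 155.9372]
-4 [320.9881 157.8963 321.3643 155.6571]
0 [319.2414 157.674  319.4624 155.4149]
nut axis [316.6161 184.2099 317.6074 175.5015][ WARN:0@1.793] global loadsave.cpp:1063 imwrite_ Unsupported depth image for selected encoder is fallbacked to CV_8U.
```

```bash
python3 -c "
from h import *
print(rel())
for a in [(55,2,150),(55,2,110),(55,2,70),(55,2,32),(55,-12,32)]: print(a,to(*a))"
```

```text
[ 54.5  -9.3 156.6]
(55, 2, 150) [-0.0109  0.0004 -0.0072]
(55, 2, 110) [-0.0468  0.0001  0.0104]
(55, 2, 70) [-0.0827 -0.0002  0.028 ]
(55, 2, 32) [-0.1169 -0.0005  0.0448]
(55, -12, 32) [-0.1107 -0.0005  0.0573]
```

Call:
jog_arm([
  [-0.011, 0, -0.0072, 0],
  [-0.0467, 0, 0.0104, 0],
  [-0.0827, 0, 0.028, 0],
  [-0.105, 0, 0.039, 0],
  [-0.1169, 0, 0.0448, 0],
])

```text
time: 15.98
tool_pos: [0.659, -0.0042, 0.174]
tool_rot: [0.227, 0.052, 0.972, -0.013]
contact_force: [-0.5, -0.0, 0.3]
gripper_width: -0.001
```

Call:
jog_arm([
  [0, 0, 0, 0],
  [0, 0, 0, 0],
])

```text
time: 16.15
tool_pos: [0.656, -0.0037, 0.173]
tool_rot: [0.226, 0.052, 0.973, -0.013]
contact_force: [-0.7, 0.2, -0.7]
gripper_width: 0.002
```

```bash
python3 -c "
from h import *
print(rel(),manip.state()['contact_force'])
for a in [(55,-6,32),(55,-12,32)]: print(a,to(*a))"
```

```text
[55.1  3.  28.9] [-0.7382  0.2116 -0.6812]
(55, -6, 32) [ 0.0068 -0.0001  0.0067]
(55, -12, 32) [ 0.0094 -0.0001  0.0121]
```

Call:
jog_arm([
  [0.004, 0, 0.004, 0],
  [0.0068, 0, 0.0067, 0],
  [0.008, 0, 0.0095, 0],
  [0.0094, 0, 0.0121, 0],
  [0.0094, 0, 0.0121, 0],
])

```text
time: 16.57
tool_pos: [0.6515, -0.0034, 0.1594]
tool_rot: [0.226, 0.051, 0.973, -0.013]
contact_force: [-4.1, -0.2, 5.6]
gripper_width: 0.001
```

Call:
jog_arm([
  [0, 0, 0, 0],
])

```text
time: 16.65
tool_pos: [0.6515, -0.0034, 0.1594]
tool_rot: [0.226, 0.051, 0.973, -0.013]
contact_force: [-5.4, -0.6, 4.1]
gripper_width: -0.003
```

```bash
cat > br.py <<'E'
from h import *
print(rel(),manip.state()['contact_force'])
im=cams.grab_frame('top').astype(int)
b=im[148:164,308:334];wt=np.where(b[:,:,0]-b[:,:,2]>40,b[:,:,0]-b[:,:,2],0); ys,xs=np.mgrid[148:164,308:334]
print("brass",(xs*wt).sum()/wt.sum(),(ys*wt).sum()/wt.sum(),(wt>0).sum())
E
python3 br.py
```

```text
[ 54.9 -10.6  33.4] [-5.4094 -0.571   4.1434]
brass 320.09236234458257 156.76287744227352 16
```

Call:
jog_arm([
  [0.0005, 0, 0.001, 0],
  [0.001, 0, 0.002, 0],
  [0.001, 0, 0.002, 0],
])

```text
time: 16.95
tool_pos: [0.6517, -0.0036, 0.1574]
tool_rot: [0.226, 0.051, 0.973, -0.013]
contact_force: [-6.7, -0.9, 8.0]
gripper_width: -0.002
```

```bash
python3 br.py
```

```text
[ 54.7 -12.6  33.2] [-6.7089 -0.9027  8.0337]
brass 319.2215013901761 156.60333642261352 14
```

Call:
jog_arm([
  [0.017, 0, -0.0085, 0],
  [0.034, 0, -0.0168, 0],
  [0.055, 0, -0.027, 0],
  [0.08, 0, -0.04, 0],
  [0.11, 0, -0.054, 0],
])

```text
time: 17.42
tool_pos: [0.5293, 0.0098, 0.1559]
tool_rot: [0.226, 0.051, 0.973, -0.013]
contact_force: [1.1, 0.1, 1.2]
gripper_width: -0.003
```

Call:
jog_arm([
  [0.0, 0, -0.03, 0],
  [0.0, 0, -0.065, 0],
  [0.0, 0, -0.1, 0],
  [0.0, 0, -0.13, 0],
  [0, 0, -0.15, 0],
])

```text
time: 17.83
tool_pos: [0.4639, 0.0171, 0.2943]
tool_rot: [0.229, 0.051, 0.972, -0.013]
contact_force: [1.1, -0.4, 0.1]
gripper_width: -0.001
```

Call:
jog_arm([
  [0, 0, 0, 0],
  [0, 0, 0, 0],
])

```text
time: 18.0
tool_pos: [0.4646, 0.0169, 0.2919]
tool_rot: [0.228, 0.051, 0.972, -0.013]
contact_force: [0.2, 0.2, 0.5]
gripper_width: 0.003
```

```bash
python3 br.py; python3 ov.py 0 pics/o7.png; python3 -c "
from h import *
st()
a=cv2.resize(cams.grab_frame('top')[110:250,240:420,::-1],(400,311),interpolation=cv2.INTER_CUBIC);b=cv2.resize(cv2.imread('pics/o7.png'),(400,250))
cv2.imwrite('pics/m7.png',np.hstack([a,cv2.copyMakeBorder(b,0,61,0,0,0)]))"
```

```text
[ 53.9 121.9 221.3] [0.2179 0.1921 0.4765]
brass 319.22274436090225 156.6015037593985 14
[ 53.9 118.7 221.9] 18.1
t 18.1 j [-0.1297 -0.722   2.1666  0.0099  1.2427 -1.5959] p [0.464  0.0169 0.2887] 
R [[-0.894, 0.106, 0.436], [0.094, 0.994, -0.048], [-0.439, -0.001, -0.899]] tilt 25.9 F [-0.2156 -0.5815 -1.5669]
```

View pics/m7.png

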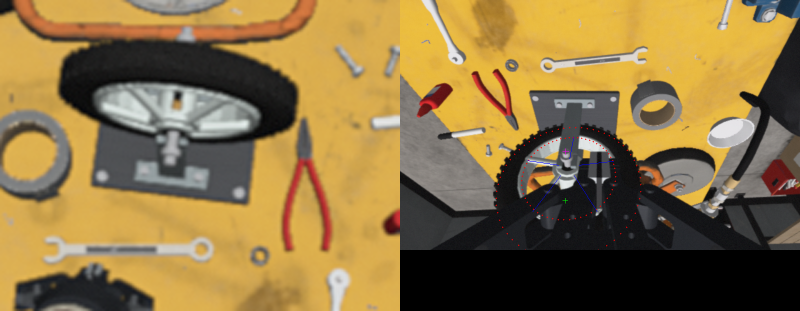

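```bash
python3 -c "
from plant import manip
s=manip.state();print(s['joint_vel'],s['contact_force']);print(manip.job_done())"
```

```text
[ 2.49906516e-04  1.17061492e-02 -5.56027529e-04  1.63888463e-04
  8.70696580e-04  7.54766282e-05] [ 0.15451386 -0.18731531 -0.24656032]
the job is handed in; nothing more can be done
None
```

I turned the wheel about 127° counterclockwise by pushing only on its spokes with closed fingertips. The valve stem now stands up, and I took the hand away and handed the job in at about 18 s.

**How:** With the tool pointing straight down, the gripper body would have hit the tyre. I first tilted the tool about 26° forward by commanding poses beyond the wrist's range. I then pushed one spoke about 47° and the next about 72°, followed by two small nudges on that spoke to reach upright.

**Last checks:**
- **Angle:** the brass valve tip was at column 319.22 in the top picture, against 319.24 expected for straight up. I put the angle at 0° ± about 2.5°, within the 7° allowed.
- **At rest:** the reading was the same before and after the hand withdrew.
- **Contact:** the last force reading was about 0.3 N, so the hand is clear, about 0.22 m in front of the wheel.
- **Forces:** pushing forces read up to about 12 N, in the directions expected from a spoke.
- **Tools:** those I could see in the last pictures looked where they had been. I did not measure them.

**Doubtful:**
- **Joint limit:** in an early try at the upward reach limit, joint 3 read 0.0547 rad against its stated 0.06. The wrist force briefly read about 66 N. I backed off at once, but I can't tell whether it counted as passing the joint's range.
- **Wheel position:** the wrist camera placed the wheel about 3 mm further left, and slightly nearer, than the top camera did. I used the top camera for the final angle.
- **Axle seating:** I saw no sign of lifting, but did not measure the seating separately.

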